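# Clamp a framed print in the mounting jig

## Task

The framed print lies in the mounting jig with its two toggle clamps open. With the fingertips, push each red-knobbed handle over past its middle, towards the frame, until it snaps over and both rubber feet press on the frame. Do not pick up or shift the frame, and leave the tape roll, loupe, mug and card tray as they are.

Things in the scene. Friction and masses are not known exactly. Their poses are not given: they have to be found in the camera images.
- board: plywood jig board, 300 (x) by 400 (y) by 18 mm thick, fixed to the desk, with a thin green mat in its middle and a 12 mm high aluminium strip along its far edge. Origin: centre of its underside, on the desk; z up.
- frame: framed print lying loose and face up on the board between the clamps: dark wood moulding 22 mm wide and 22 mm high, 210 (x) by 160 (y) mm outside, 0.45 kg. Origin: centre of its underside.
- clamp_l_base: steel foot of the left clamp (board's +y side), 50 by 44 mm, fixed to the board. Origin: centre of its underside; z up; its own x axis points level towards the frame. The hinge lies along its y axis, 45 mm above the origin; on it turns one rigid V-shaped lever: a 100 mm handle of 12 mm bar ending in the red knob, and a 52 mm hold-down arm with an 18 mm wide rubber foot.
- clamp_r_base: steel foot of the right clamp (board's -y side), the same as the left one with the same lever; its own x axis also points towards the frame, origin at the centre of its underside.
- clamp_l_knob (a point): centre of the left clamp's red ball knob, 26 mm across; moves with the lever. Open: 50 mm behind the hinge (away from the frame) and 87 mm above it, hold-down arm standing up. Closed: 50 mm in front of the hinge, 87 mm above it, rubber foot on the frame's moulding.
- clamp_r_knob (a point): centre of the right clamp's red ball knob, 26 mm across; moves with the lever just as the left one does.
- clamp_l (a joint): lever angle of the left clamp, rad: 0 fully open, about 1.05 closed on the frame. A spring drives it to the nearer end; the middle is about 0.53. Pushing the knob level towards the frame takes about 4 N at first, less nearer the middle; past it the lever snaps shut by itself.
- clamp_r (a joint): lever angle of the right clamp, the same.
- tape: bystander: yellow roll of tape lying on the board's near left corner, 54 mm across, 20 mm high; origin under its centre.
- loupe: bystander: black loupe standing on the board's near right corner, 40 mm across, 38 mm high; origin under its centre.
- mug: bystander: blue mug on the desk left of the board, 80 mm across, 90 mm high; origin under its centre.
- cardtray: bystander: grey open tray on the desk right of the board, 110 by 75 mm, 35 mm high; origin under its centre.

How it is judged:
At the end, for the whole second after the job is handed in: Both levers closed (over 0.95 rad) and each clamp pressing on the frame with more than 1 N; the frame flat on the board, at rest, within 15 mm of where it lay (value of joint each of clamp_l, clamp_r above 0.95 rad and contact force between each of clamp_l_base, clamp_r_base and frame above 1 N and z of frame in the frame of board between 0.014 and 0.022 m and distance of frame from where it was at the start of the episode below 0.015 m and linear speed of frame below 0.02 m/s); the robot touches nothing.
It fails at once if the frame is shifted or lifted by more than 15 mm (distance of frame from where it was at the start of the episode above 0.015 m).
It fails at once if the tape roll is moved by more than 20 mm (distance of tape from where it was at the start of the episode above 0.02 m).
It fails at once if the loupe is moved by more than 20 mm or tipped over (distance of loupe from where it was at the start of the episode above 0.02 m or angle between loupe's own z axis and vertical above 0.5 rad).
It fails at once if the mug is moved by more than 20 mm or tipped over (distance of mug from where it was at the start of the episode above 0.02 m or angle between mug's own z axis and vertical above 0.5 rad).
It fails at once if the card tray is moved by more than 20 mm (distance of cardtray from where it was at the start of the episode above 0.02 m).
It also fails if it takes over 45 s, if anything falls off the work surface, if the arm or the gripper's body presses on something with over 40 N, if the wrist force passes 120 N, or if a joint passes its speed limit or range.

## Robot

A 7-joint arm with a two-finger parallel gripper is mounted at the origin on the work surface. World frame = base frame: x ahead of the robot, y to its left, z up, the work surface at z = 0. Lengths are in m, angles in rad, forces in N, time in s.
With the tool pointing down it reaches from about 0.4 to 0.875 m from the base axis. Payload 19.3 kg.
Tool frame: the origin (TCP) lies on the centre line of the jaws, within the pads' length; the fingertips stand 11 mm ahead of it and the grasp point (between the pads) lies 8 mm behind it; y points along the fingers, x is the direction in which the jaws open and shut, and the axes are right-handed (so a half turn about y gives the same grasp; the last joint's range is limited). The gripper opens to 85 mm and grips with 20 to 120 N. Pads are 22 mm wide; open, the fingers measure 114 mm over their backs; the gripper's body (76 mm by 85 mm) begins 54 mm behind the grasp point. The pads swing forward as they close: fully open they stand 13 mm farther back than shut.
Start: joints at [-1.285, 0.521, -0.036, 1.599, 0.021, 1.021, -0.113], TCP at [0.218, 0.586, 0.216] pointing down, gripper open.
Joint ranges: [-2.91, 2.91], [-0.3, 2.13], [-1.5, 1.42], [0.17, 2.43], [-1.26, 4.41], [0.16, 1.93], [-2.52, 2.52]. Speed limits (rad/s): [1.89, 1.89, 2.39, 2.39, 3.01, 3.01, 3.01].

## Interface

Orientations are given as [roll, pitch, yaw] about the fixed x, y, z axes, in that order (R = Rz(yaw) Ry(pitch) Rx(roll)).
In Python, from workcell import monitor, cams, bot gives the robot as it stands.
- The arm moves only by the tool send_rows, never from a script. Its argument "series" is text: rows parted by semicolons, each of 7 numbers parted by spaces: the turn, a rotation vector about the tool's x, y, z in rad, then the shift along the tool's x, y, z in mm, then the opening, from 0 (shut) to 1 (fully open). In form: ax ay az tx ty tz claw; .... A call has 1 to 20 rows; each row is the pose to reach, as a shift and turn from the pose commanded when the call began, along the tool's axes at that moment; what a row does not reach only later rows make up. A row lasts 1/12 s, in which the tool goes at most 41.7 mm and 7.16 degrees, less where a joint would pass 70% of its speed; a pose out of reach is approached as far as the arm can. A call with a gripper value outside its range is refused whole. The fingers move at their own pace and stop on an object; "force" is the grip in N (left out, the last holds). Time passes only in rows, so rows that repeat a pose let the fingers close. It gives the time, the measured TCP pose, the force and the opening at its end, in the units of the state.
- monitor.observe(): the state, without advancing time (a new reading comes with each control period).
- cams.grab_frame(name): name is "side" or "top" or "wrist"; returns the picture (384x512x3 uint8, red, green, blue); there is no depth.
- cams.get_calibration(name): a dict with "mtx" (3x3 intrinsics, pixels), "origin" and "attitude" of the camera in the world. Camera axes: x right, y down, z forward; pixel columns grow to the right and rows downward; lengths in m; the calibration is good to about 2 mm. A picture is of the moment at which its call begins: read the wrist's pose just before it. get_calibration takes no time and is no camera call; for the wrist camera it gives the pose at the moment of the call.
- bot.job_done(): hands the job in, once; it reports no verdict.
The state is a dict: "clock": time; "qpos": joint angles; "qd": joint speeds; "joint_efforts": joint torques, N m; "position": TCP position; "tool_rot": TCP orientation; "force": force on the tool from outside, world axes, zero at the start; "moment": the same for the moment, N m; "grip_width": finger opening in m.
Only numpy, scipy, OpenCV 4.12 (cv2) and the standard library are available. Lean on these libraries where they do the work, as an engineer would, in place of code of your own. Each camera call takes 0.05 s, during which the arm holds its last target.

## Working session

There is one attempt and no reset: what is moved stays moved. The work goes in short steps, Python scripts to look and compute and a tool call to move; the robot and the scene stay as the last step left them, time stands still between calls to the robot, and variables do not carry over. Pictures are saved under pics/ and viewed, and the job is handed in when it is done.

Besides the shell and the picture viewer there is one more tool, called after "Emit:" as name(argument=value, ...) on one line, values as JSON. send_rows: Moves the arm, as the interface text tells. Its arguments: {"type":"object","properties":{"series":{"type":"string"},"force":{"type":"number"}},"required":["series"]}

```bash
mkdir -p pics; ls; python3 - <<'E'
from workcell import monitor,cams,bot
import cv2
s=monitor.observe()
for k,v in s.items(): print(k,v)
for n in("side","top"):
    im=cams.grab_frame(n); cv2.imwrite(f"pics/{n}0.png",im[:,:,::-1])
    c=cams.get_calibration(n); print(n,c)
E
```

```text
pics
clock 0.0
qpos [-1.28523534  0.52199097 -0.03632046  1.59999266  0.02116935  1.02111139
 -0.11278617]
qd [ 0.00115989  0.00122914 -0.00103742  0.00073906  0.00073955 -0.00161985
 -0.00095161]
joint_efforts [ 4.46659942e-05 -9.27099895e+01  1.97887927e+00 -3.69965744e+01
  1.77231448e-02  7.47269980e-03 -4.75821622e-06]
position [0.21759858 0.58552224 0.21564567]
tool_rot [-1.57085393e+00  1.11719223e-03  1.21501684e+00]
force [-0.28874619 -0.11470382  0.24634687]
moment [ 0.03485927 -0.00926559 -0.01419115]
grip_width 0.08549757290756678
side {'mtx': array([[350.60569577,   0.        , 262.93696469],
       [  0.        , 350.60569577, 186.85401065],
       [  0.        ,   0.        ,   1.        ]]), 'origin': array([ 0.28825652, -0.98675298,  0.69932512]), 'attitude': array([-2.09112464,  0.00677902, -0.22899001])}
top {'mtx': array([[357.59951881,   0.        , 251.21260392],
       [  0.        , 357.59951881, 191.78282019],
       [  0.        ,   0.        ,   1.        ]]), 'origin': array([ 0.292579  , -0.00110899,  1.09404766]), 'attitude': array([-2.93482845e+00, -1.90075808e-03, -1.58832094e+00])}
```

View pics/side0.png

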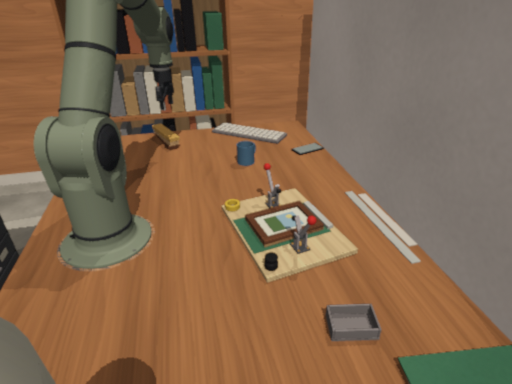

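View pics/top0.png

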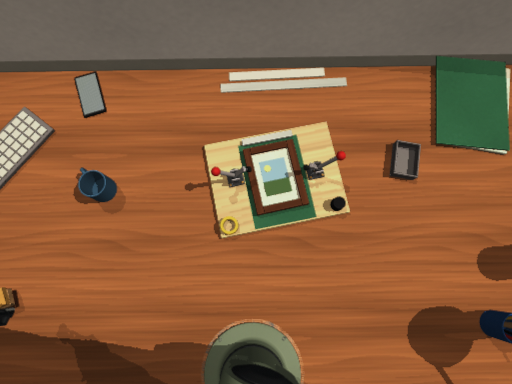

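The side view shows the left knob at about (267,166) and the right one at about (312,220). In the top view they are at about (216,171) and (341,155). I'll zoom in on both.

```bash
python3 - <<'E'
import cv2
a=cv2.imread("pics/top0.png")[110:250,190:370]; cv2.imwrite("pics/topz.png",cv2.resize(a,None,fx=4.2,fy=4.2,interpolation=cv2.INTER_CUBIC))
a=cv2.imread("pics/side0.png")[145:285,210:370]; cv2.imwrite("pics/sidez.png",cv2.resize(a,None,fx=4.2,fy=4.2,interpolation=cv2.INTER_CUBIC))
E
```

```text
(no output)
```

View pics/topz.png

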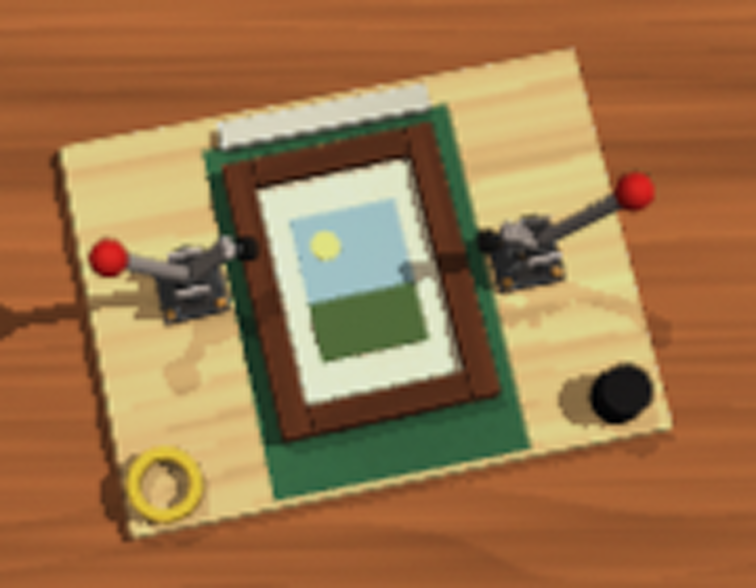

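View pics/sidez.png

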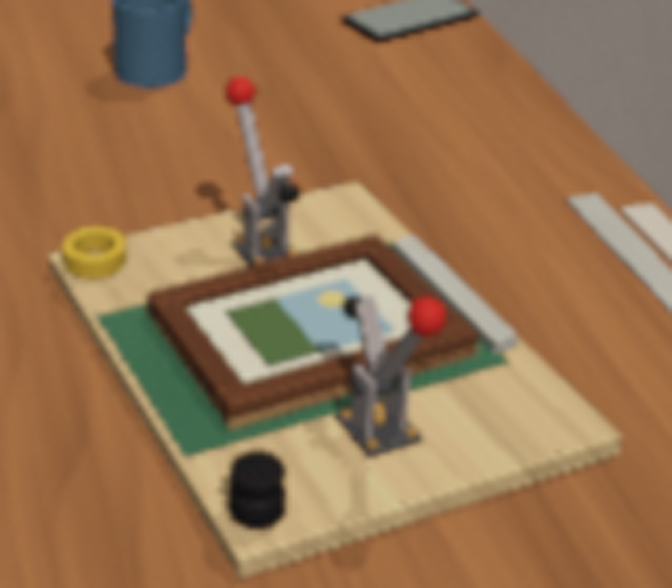

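The top crop gives the left knob at (215.7,171.4) and the right knob at (341,155.2). It also shows the board corners and the clamp foot centres. Next I triangulate the knobs and fit the board.

```bash
cat > h.py <<'E'
import numpy as np, cv2
from scipy.spatial.transform import Rotation as R
from workcell import monitor,cams,bot
def ray(n,uv):
    c=cams.get_calibration(n); d=np.linalg.inv(c["mtx"])@[uv[0],uv[1],1]
    return np.array(c["origin"]),R.from_euler("xyz",c["attitude"]).as_matrix()@d
def plane(n,uv,z):
    o,d=ray(n,uv); return o+d*(z-o[2])/d[2]
def tri(L):
    A=np.zeros((3,3));b=np.zeros(3);rs=[ray(*l) for l in L]
    for o,d in rs:
        d=d/np.linalg.norm(d);P=np.eye(3)-np.outer(d,d);A+=P;b+=P@o
    p=np.linalg.solve(A,b); return p,[np.linalg.norm(np.cross(p-o,d/np.linalg.norm(d))) for o,d in rs]
E
python3 - <<'E'
from h import *
np.set_printoptions(precision=4,suppress=True)
T=lambda u,v:(190+(u+.5)/4.2-.5,110+(v+.5)/4.2-.5)
cen={}
for n in("top","side"):
    im=cv2.imread(f"pics/{n}0.png").astype(int); m=((im[:,:,2]>140)&(im[:,:,1]<60)&(im[:,:,0]<60)).astype(np.uint8)
    k,l,s,c=cv2.connectedComponentsWithStats(m)
    print(n,[(c[i],s[i,4]) for i in range(1,k) if s[i,4]>15])
for L in ([("top",(215.5,171.1)),("side",(267.1,166.1))],[("top",(340.6,154.9)),("side",(311.6,219.7))]): print(tri(L))
C=[plane("top",T(*p),.018)[:2] for p in((60,150),(575,50),(672,428),(130,540))]
print("corners",C, "centre",np.mean(C,0))
for a,b in((0,1),(1,2),(2,3),(3,0)):
    d=C[b]-C[a];print(np.linalg.norm(d),np.degrees(np.arctan2(d[1],d[0])))
for p in((195,298),(530,268)):print("foot",plane("top",T(*p),.02))
for p in((165,485),(622,395)):print("tape,loupe",plane("top",T(*p),.03))
E
```

```text
top [(array([341.9167, 154.4792]), np.int32(48)), (array([215.6087, 170.913 ]), np.int32(46))]
side [(array([266.76, 165.96]), np.int32(25)), (array([311.4815, 219.2778]), np.int32(54))]
(array([0.5504, 0.0902, 0.1484]), [np.float64(8.797678202144134e-05), np.float64(8.797678202125563e-05)])
(array([ 0.5907, -0.2552,  0.1482]), [np.float64(0.00015338501795891107), np.float64(0.0001533850179592577)])
corners [array([0.6707, 0.1397]), array([ 0.7444, -0.2527]), array([ 0.4518, -0.3052]), array([0.3779, 0.0871])] centre [ 0.5612 -0.0828]
0.39929041104913726 -79.37435684680263
0.2972625668054532 -169.8221216102771
0.3991972045571055 100.66189319080459
0.2975144103922993 10.196223187953718
foot [0.554  0.0391 0.02  ]
foot [ 0.5726 -0.2086  0.02  ]
tape,loupe [0.4154 0.0612 0.03  ]
tape,loupe [ 0.4746 -0.2677  0.03  ]
```

```bash
python3 - <<'E'
from h import *
np.set_printoptions(precision=4,suppress=True)
T=lambda u,v:(190+(u+.5)/4.2-.5,110+(v+.5)/4.2-.5)
S=lambda u,v:(210+(u+.5)/4.2-.5,145+(v+.5)/4.2-.5)
L=tri([("top",T(108,257)),("side",S(240,90))]);r=tri([("top",T(635,190)),("side",S(428,315))])
l2=tri([("top",T(245,248)),("side",S(287,190))]);r2=tri([("top",T(488,241)),("side",S(353,307))])
for a,b in((L,l2),(r,r2)):
    d=b[0]-a[0];print(a,b,np.degrees(np.arctan2(d[1],d[0])),np.hypot(*d[:2]))
s=monitor.observe();print(s["clock"],s["position"])
M=R.from_euler("xyz",s["tool_rot"]).as_matrix();print(M)
E
```

```text
(array([0.5502, 0.0907, 0.1487]), [np.float64(0.000832196097453721), np.float64(0.0008321960974538717)]) (array([0.568 , 0.0017, 0.0997]), [np.float64(0.0012626996471425077), np.float64(0.0012626996471426055)]) -78.74132106806663 0.09081855417034945
(array([ 0.5904, -0.2556,  0.1488]), [np.float64(0.0003069476184638711), np.float64(0.0003069476184638313)]) (array([ 0.5709, -0.1655,  0.0977]), [np.float64(0.0010636138749415501), np.float64(0.0010636138749415946)]) 102.24516988198454 0.0921334440882726
0.1 [0.2177 0.5856 0.2157]
[[ 0.3484 -0.0002 -0.9374]
 [ 0.9374 -0.0009  0.3484]
 [-0.0009 -1.     -0.0001]]
```

Knob and foot directions agree with the board's yaw of about 10.4°, so both levers move along board y. I'll move behind the left knob at height with the jaws nearly shut, leaving a 14 mm notch to centre the ball.

Emit:
send_rows(series="0 0.1 0 -30 0 -45 0.165;0 0.2 0 -55 0 -80 0.165;0 0.3 0 -80 0 -115 0.165;0 0.4 0 -105 0 -150 0.165;0 0.5 0 -130 0 -185 0.165;0 0.6 0 -155 0 -220 0.165;0 0.7 0 -180 0 -255 0.165;0 0.8 0 -205 0 -290 0.165;0 0.9 0 -230 0 -325 0.165;0 1.035 0 -255 0 -360 0.165;0 1.035 0 -275 0 -395 0.165;0 1.035 0 -295 0 -430 0.165;0 1.035 0 -310 0 -455 0.165;0 1.035 0 -314 0 -464 0.165;0 1.035 0 -314 0 -464 0.165;0 1.035 0 -314 0 -464 0.165;0 1.035 0 -314 0 -464 0.165")

```text
clock: 1.52
position: [0.5427, 0.1305, 0.2159]
tool_rot: [-1.571, 0.001, 0.181]
force: [-0.6, -0.9, -0.1]
grip_width: 0.0139
```

```bash
python3 - <<'E'
from h import *
s=monitor.observe();print(s["clock"],s["position"],s["tool_rot"],s["grip_width"],s["force"])
for n in("side","wrist"):cv2.imwrite(f"pics/{n}1.png",cams.grab_frame(n)[:,:,::-1])
a=cv2.imread("pics/side1.png")[85:285,170:370]; b=cv2.imread("pics/wrist1.png")
cv2.imwrite("pics/c1.png",np.hstack([cv2.resize(a,(400,400)),cv2.resize(b,(400,400))]))
E
```

```text
1.5167 [0.54272774 0.13048737 0.2158999 ] [-1.57051114e+00  7.74456126e-04  1.80504966e-01] 0.013946033641979659 [-0.57193044 -0.92973245 -0.11207152]
```

View pics/c1.png

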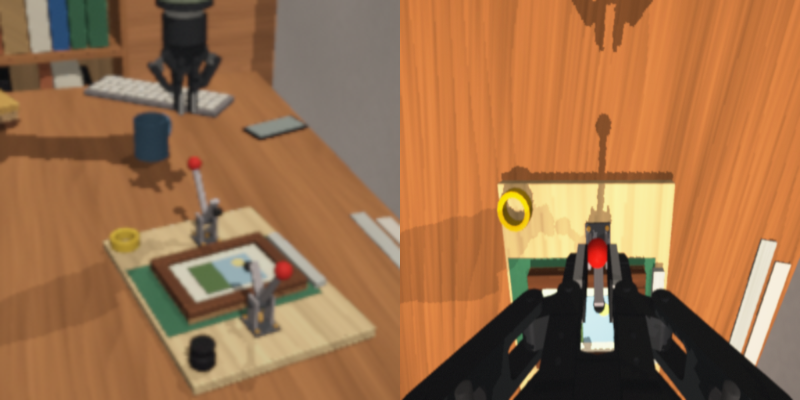

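```bash
python3 - <<'E'
from h import *
c=cams.get_calibration("wrist");print(c)
M=R.from_euler("xyz",c["attitude"]).as_matrix()
for p in([.5503,.0904,.1487],[.5427,.1305,.2049],[.5427,.1305,.1449]):
    q=c["mtx"]@(M.T@(np.array(p)-c["origin"]));print(q[:2]/q[2]*[400/512,400/384])
E
```

```text
{'mtx': array([[280.24204921,   0.        , 252.21419631],
       [  0.        , 280.24204921, 192.62364254],
       [  0.        ,   0.        ,   1.        ]]), 'origin': array([0.52893812, 0.20920118, 0.37429589]), 'attitude': array([2.82372893e+00, 1.65528394e-03, 1.81794538e-01])}
[196.95950004 251.79085335]
[196.55557066 236.68743558]
[196.75932799 205.69166698]
```

The knob is centred in the notch, and the wrist view (197,252 on the 400 px crop) matches the prediction of (197,252). Next I lower the tool and push the left handle along its arc.

Emit:
send_rows(series="0 0 0 0 30 0 0.165;0 0 0 0 60 0 0.165;0 0 0 0 62 0 0.165;0 0 0 0 62 -10 0.165;0 0 0 0 62 -18 0.165;0 0 0 0 60 -23 0.165;0 0 0 0 58 -28 0.165;0 0 0 0 56 -34 0.165;0 0 0 0 54 -40 0.165;0 0 0 0 52 -46 0.165;0 0 0 0 51 -52 0.165;0 0 0 0 50 -58 0.165;0 0 0 0 49 -64 0.165;0 0 0 0 49 -70 0.165;0 0 0 0 49 -76 0.165;0 0 0 0 49 -82 0.165;0 0 0 0 49 -86 0.165;0 0 0 0 49 -86 0.165")

```text
clock: 3.12
position: [0.5588, 0.0442, 0.1672]
tool_rot: [-1.571, 0.0, 0.179]
force: [0.6, -0.4, -0.5]
grip_width: 0.0142
```

```bash
python3 - <<'E'
from h import *
s=monitor.observe();print(s["clock"],s["position"],s["tool_rot"],s["grip_width"],s["force"])
for n in("side","wrist"):cv2.imwrite(f"pics/{n}2.png",cams.grab_frame(n)[:,:,::-1])
a=cv2.imread("pics/side2.png")[85:285,170:370]; b=cv2.imread("pics/wrist2.png")
cv2.imwrite("pics/c2.png",np.hstack([cv2.resize(a,(400,400)),cv2.resize(b,(400,400))]))
E
```

```text
3.1167 [0.55879025 0.04415957 0.16717655] [-1.57113328e+00  4.77115236e-05  1.78806919e-01] 0.014224732501691243 [ 0.57058283 -0.44404863 -0.54656127]
```

View pics/c2.png

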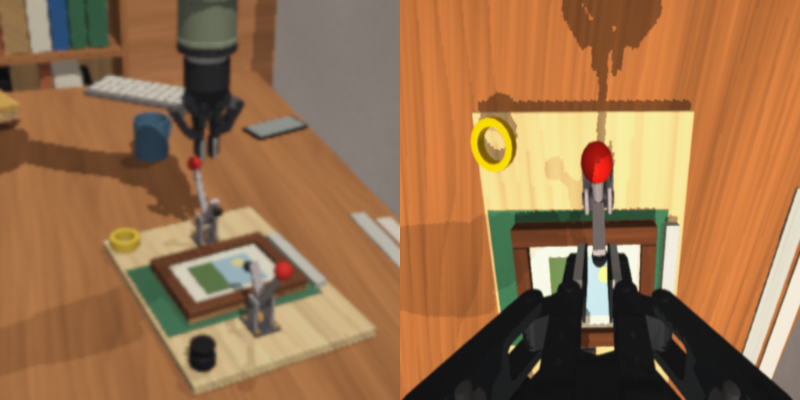

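The left lever did not move. The fingertips passed over the knob, which is now outward of them at (197,160) in the wrist view. I need to find the true tip height.

```bash
python3 - <<'E'
from h import *
c=cams.get_calibration("side")
M=R.from_euler("xyz",c["attitude"]).as_matrix()
for p in([.5588,.0442,.1672],[.5588,.0442,.156],[.5503,.0904,.1487]):
    q=c["mtx"]@(M.T@(np.array(p)-c["origin"]));print(q[:2]/q[2], ((q[:2]/q[2])-[220,110])*8)
a=cv2.imread("pics/side2.png")[110:190,220:320]; cv2.imwrite("pics/c3.png",cv2.resize(a,None,fx=8,fy=7.5,interpolation=cv2.INTER_CUBIC))
E
```

```text
[272.68863783 166.74526763] [421.50910264 453.96214106]
[272.66546513 169.69134978] [421.32372103 477.5307982 ]
[267.03130074 166.01473797] [376.25040588 448.11790379]
```

View pics/c3.png

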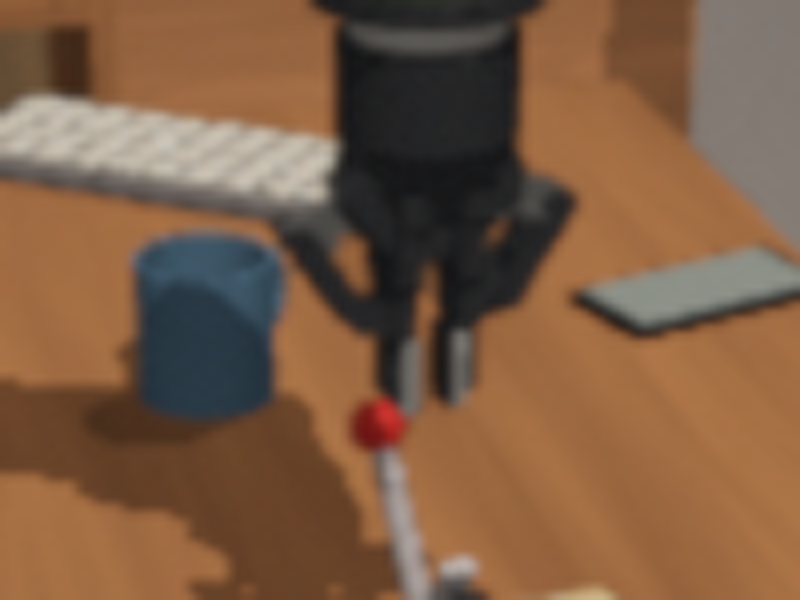

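In the side view the fingertips end at about row 408 of the crop, but row 448 was predicted. The real tips are about 20 mm higher than nominal, and they slid over the knob. I'll go back over it, come down about 24 mm lower, and check before pushing.

Emit:
send_rows(series="0 0 0 0 -30 0 0.165;0 0 0 0 -49 15 0.165;0 0 0 0 -49 50 0.165;0 0 0 0 -49 86 0.165;0 0 0 0 -20 90 0.165;0 0 0 0 15 90 0.165;0 0 0 0 37 90 0.165;0 0 0 0 37 90 0.165;0 0 0 0 37 90 0.165")

```text
clock: 3.97
position: [0.5422, 0.1338, 0.13]
tool_rot: [-1.571, 0.002, 0.18]
force: [-0.7, 0.9, 0.7]
grip_width: 0.0141
```

```bash
python3 - <<'E'
from h import *
s=monitor.observe();print(s["clock"],s["position"],s["tool_rot"],s["grip_width"],s["force"])
for n in("side","wrist"):cv2.imwrite(f"pics/{n}4.png",cams.grab_frame(n)[:,:,::-1])
a=cv2.imread("pics/side4.png")[110:210,220:320]; b=cv2.imread("pics/wrist4.png")
cv2.imwrite("pics/c4.png",np.hstack([cv2.resize(a,(400,400)),cv2.resize(b,(400,400))]))
E
```

```text
3.9667 [0.54217392 0.13381596 0.13001244] [-1.57123509  0.0016888   0.18011435] 0.014142642010291686 [-0.65594875  0.92393971  0.69322769]
```

View pics/c4.png

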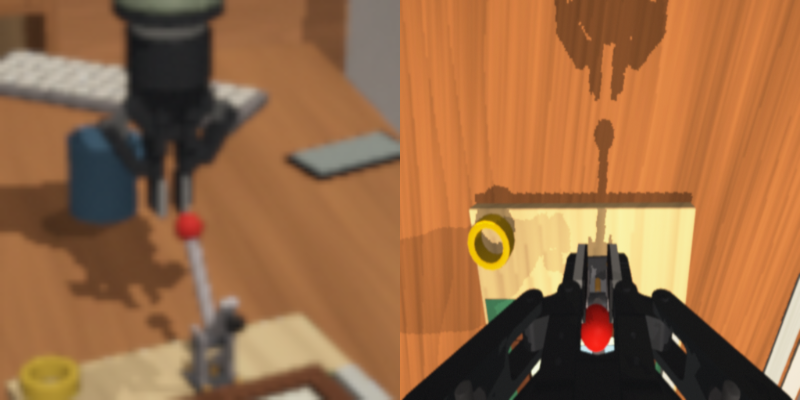

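```bash
python3 - <<'E'
from h import *
def pr(n,p):
    c=cams.get_calibration(n);M=R.from_euler("xyz",c["attitude"]).as_matrix()
    q=c["mtx"]@(M.T@(np.array(p)-c["origin"]));return q[:2]/q[2]
for z in(.119,.13,.14,.15):print(z,pr("side",[.5422,.1338,z]),pr("wrist",[.5422,.1338,z])*[400/512,400/384])
print(pr("wrist",[.5503,.0904,.1487])*[400/512,400/384])
a=cv2.imread("pics/side4.png")[135:185,240:300]; b=cv2.imread("pics/wrist4.png")[210:370,170:340]
cv2.imwrite("pics/c5.png",np.hstack([cv2.resize(a,(400,333),interpolation=2),cv2.resize(b,(354,333),interpolation=2)]))
E
```

```text
0.119 [262.08867724 168.39852592] [195.17462254 234.88448693]
0.13 [262.06462702 165.70538015] [195.07034747 242.59270272]
0.14 [262.04258415 163.23701776] [194.96423953 250.43640756]
0.15 [262.0203687  160.74933028] [194.8453456  259.22527787]
[195.2940649  324.32508546]
```

View pics/c5.png

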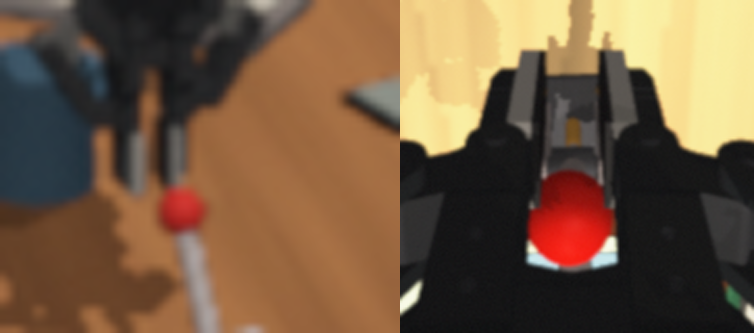

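The true tips are at about z 0.14, just below the knob centre at 0.149. I'll lower 8 mm more and push along the arc.

Emit:
send_rows(series="0 0 0 0 8 0 0.165;0 0 0 0 8 -10 0.165;0 0 0 0 8 -18 0.165;0 0 0 0 7 -24 0.165;0 0 0 0 5 -30 0.165;0 0 0 0 3 -36 0.165;0 0 0 0 1 -42 0.165;0 0 0 0 0 -48 0.165;0 0 0 0 -2 -54 0.165;0 0 0 0 -3 -60 0.165;0 0 0 0 -4 -66 0.165;0 0 0 0 -5 -72 0.165;0 0 0 0 -5 -78 0.165;0 0 0 0 -5 -84 0.165;0 0 0 0 -5 -90 0.165;0 0 0 0 -5 -90 0.165;0 0 0 0 -5 -90 0.165")

```text
clock: 5.48
position: [0.5586, 0.0449, 0.1351]
tool_rot: [-1.571, 0.0, 0.179]
force: [-0.6, -0.2, -0.4]
grip_width: 0.0139
```

```bash
python3 - <<'E'
from h import *
s=monitor.observe();print(s["clock"],s["position"],s["tool_rot"],s["grip_width"],s["force"])
for n in("side","wrist"):cv2.imwrite(f"pics/{n}6.png",cams.grab_frame(n)[:,:,::-1])
a=cv2.imread("pics/side6.png")[125:265,210:350]; b=cv2.imread("pics/wrist6.png")
cv2.imwrite("pics/c6.png",np.hstack([cv2.resize(a,(400,400)),cv2.resize(b,(400,400))]))
E
```

```text
5.4833 [0.55857864 0.04485841 0.13505227] [-1.57085939e+00  3.53216427e-04  1.79274956e-01] 0.01392480269039325 [-0.61814138 -0.2385834  -0.38341415]
```

View pics/c6.png

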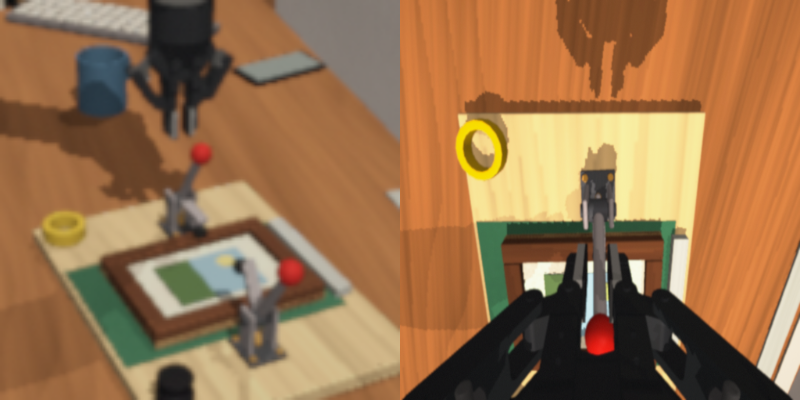

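The left lever has snapped over and its foot is down on the moulding. Next is the right side: lift, cross over, and come down outside the right knob.

Emit:
send_rows(series="0 0 0 0 -30 5 0.165;0 0 0 0 -65 5 0.165;0 0 0 0 -80 -10 0.165;0 0 0 -3 -80 -45 0.165;0 0 0 -6 -80 -80 0.165;0 0 0 -9 -80 -115 0.165;0 0 0 -12 -80 -150 0.165;0 0 0 -15 -80 -185 0.165;0 0 0 -18 -80 -220 0.165;0 0 0 -20 -80 -255 0.165;0 0 0 -22 -80 -290 0.165;0 0 0 -22 -80 -325 0.165;0 0 0 -22 -80 -344 0.165;0 0 0 -22 -80 -344 0.165;0 0 0 -22 -50 -344 0.165;0 0 0 -22 -15 -344 0.165;0 0 0 -22 13 -344 0.165;0 0 0 -22 13 -344 0.165;0 0 0 -22 13 -344 0.165")

```text
clock: 7.17
position: [0.5983, -0.2963, 0.1218]
tool_rot: [-1.57, 0.002, 0.181]
force: [-0.6, 0.6, 1.3]
grip_width: 0.014
```

```bash
python3 - <<'E'
from h import *
s=monitor.observe();print(s["clock"],s["position"],s["tool_rot"],s["grip_width"],s["force"])
for n in("side","top","wrist"):cv2.imwrite(f"pics/{n}7.png",cams.grab_frame(n)[:,:,::-1])
a=cv2.imread("pics/side7.png")[125:265,230:370]; b=cv2.imread("pics/wrist7.png")
cv2.imwrite("pics/c7.png",np.hstack([cv2.resize(a,(400,400)),cv2.resize(b,(400,400))]))
E
```

```text
7.1667 [ 0.59832382 -0.29630966  0.12180084] [-1.5696471   0.00176453  0.18064342] 0.014046089411284752 [-0.63642623  0.63462463  1.3476186 ]
```

View pics/c7.png

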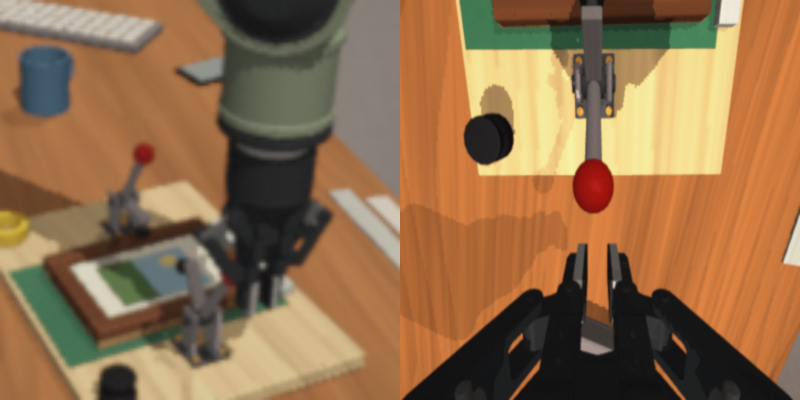

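The knob at (193,185) sits about 2.5 mm to the -x side of the jaw axis (column 197). I'll correct that and push.

Emit:
send_rows(series="0 0 0 -2.5 0 0 0.165;0 0 0 -2.5 0 10 0.165;0 0 0 -2.5 0 17 0.165;0 0 0 -2.5 -1 23 0.165;0 0 0 -2.5 -3 29 0.165;0 0 0 -2.5 -5 35 0.165;0 0 0 -2.5 -7 41 0.165;0 0 0 -2.5 -8 47 0.165;0 0 0 -2.5 -10 53 0.165;0 0 0 -2.5 -11 59 0.165;0 0 0 -2.5 -12 65 0.165;0 0 0 -2.5 -13 71 0.165;0 0 0 -2.5 -13 77 0.165;0 0 0 -2.5 -13 83 0.165;0 0 0 -2.5 -13 89 0.165;0 0 0 -2.5 -13 89 0.165;0 0 0 -2.5 -13 89 0.165")

```text
clock: 8.73
position: [0.5802, -0.2096, 0.1351]
tool_rot: [-1.571, 0.0, 0.181]
force: [0.2, -0.6, 0.2]
grip_width: 0.0142
```

```bash
python3 - <<'E'
from h import *
s=monitor.observe();print(s["clock"],s["position"],s["tool_rot"],s["grip_width"],s["force"])
for n in("side","wrist"):cv2.imwrite(f"pics/{n}8.png",cams.grab_frame(n)[:,:,::-1])
a=cv2.imread("pics/side8.png")[125:265,230:370]; b=cv2.imread("pics/wrist8.png")
cv2.imwrite("pics/c8.png",np.hstack([cv2.resize(a,(400,400)),cv2.resize(b,(400,400))]))
E
```

```text
8.7333 [ 0.58016266 -0.20962099  0.13511858] [-1.57065531e+00  2.53230923e-04  1.80530291e-01] 0.014152854164689473 [ 0.19683218 -0.56261771  0.19556722]
```

View pics/c8.png

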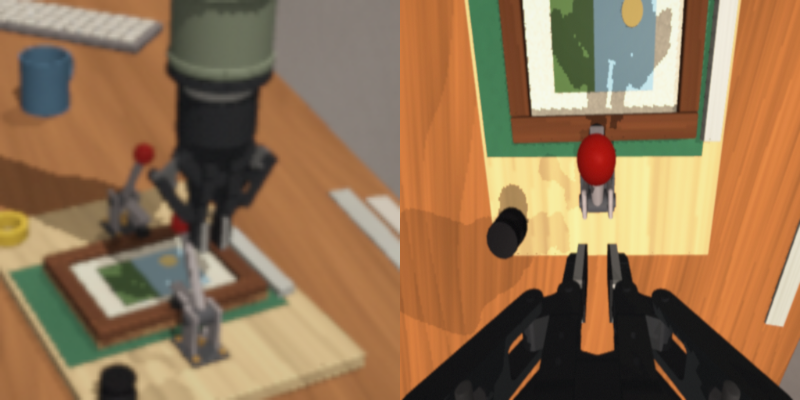

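The right lever also looks over. I'll lift clear and check from every camera.

Emit:
send_rows(series="0 0 0 0 -10 -10 0.165;0 0 0 0 -40 -30 0.165;0 0 0 0 -80 -50 0.165;0 0 0 0 -110 -80 0.165;0 0 0 0 -140 -110 0.165;0 0 0 -40 -150 -130 0.165;0 0 0 -80 -150 -160 0.165;0 0 0 -80 -150 -190 0.165;0 0 0 -80 -150 -190 0.165;0 0 0 -80 -150 -190 0.165")

```text
clock: 9.67
position: [0.5338, -0.414, 0.2851]
tool_rot: [-1.571, 0.001, 0.176]
force: [1.1, 0.6, -0.8]
grip_width: 0.0137
```

```bash
python3 - <<'E'
from h import *
s=monitor.observe();print(s["clock"],s["position"],s["force"])
for n in("side","top"):cv2.imwrite(f"pics/{n}9.png",cams.grab_frame(n)[:,:,::-1])
a=cv2.imread("pics/side9.png")[145:285,210:370]; b=cv2.imread("pics/top9.png")[110:250,190:370]
cv2.imwrite("pics/c9.png",np.hstack([cv2.resize(a,(400,350),interpolation=2),cv2.resize(b,(400,350),interpolation=2)]))
cv2.imwrite("pics/d9.png",np.vstack([cv2.imread("pics/top0.png")[110:250,190:370].repeat(2,0).repeat(2,1),b.repeat(2,0).repeat(2,1)]))
E
```

```text
9.6667 [ 0.53384912 -0.41404927  0.28506432] [ 1.10121072  0.63379605 -0.82146449]
```

View pics/c9.png

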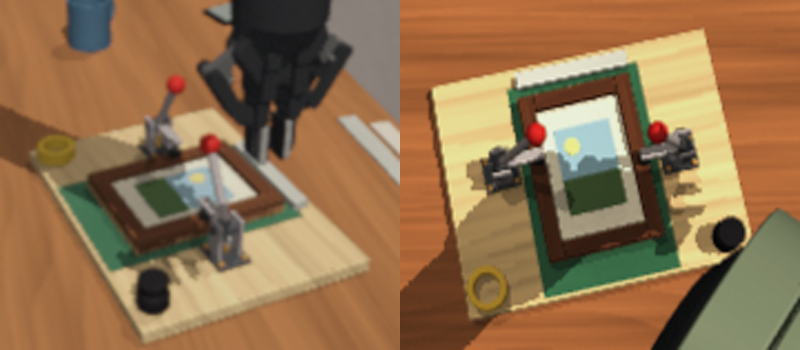

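View pics/d9.png

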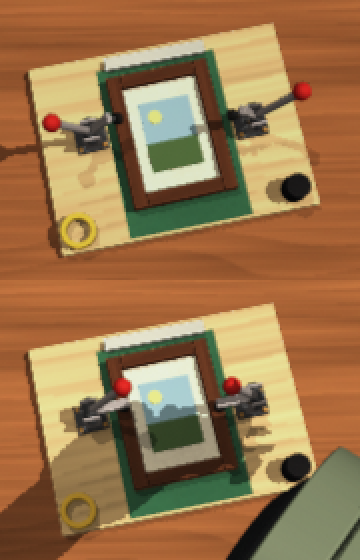

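Both levers are over with their feet on the moulding, and the frame, tape and loupe are where they were. I'll triangulate the knobs to get the angles, then hand in.

```bash
python3 - <<'E'
from h import *
p={}
for n in("top","side"):
    im=cv2.imread(f"pics/{n}9.png").astype(int); m=((im[:,:,2]>120)&(im[:,:,1]<60)&(im[:,:,0]<60)).astype(np.uint8)
    k,l,s,c=cv2.connectedComponentsWithStats(m); p[n]=sorted([c[i].tolist() for i in range(1,k) if s[i,4]>15])
print(p)
for i,k0 in((0,[.5503,.0904,.1487]),(1,[.5906,-.2554,.1485])):
    q,e=tri([("top",p["top"][i]),("side",p["side"][i])]); ch=np.linalg.norm(q-k0); print(q,e,"angle",2*np.arcsin(ch/2/.1003))
E
```

```text
{'top': [[250.83673469387756, 162.75510204081633], [305.6551724137931, 161.10344827586206]], 'side': [[279.72727272727275, 178.8181818181818], [294.3235294117647, 202.23529411764707]]}
[ 0.57138646 -0.00660718  0.14632778] [np.float64(0.0015807553689581061), np.float64(0.0015807553689581792)] angle 1.0357139040641818
[ 0.57363094 -0.15769122  0.14725705] [np.float64(0.001242366812618318), np.float64(0.0012423668126182311)] angle 1.0343174176906147
```

```bash
python3 -c "
from workcell import bot;print(bot.job_done())"
```

```text
the job is handed in; nothing more can be done
None
```

Both clamps are closed on the frame and the job is handed in, after about 10 s on the robot's clock. I pushed each red knob over its middle from behind, with the jaws open 14 mm so the ball stayed centred.

- **Missed first push:** the first push on the left knob slid over the top without moving the lever. In the images the fingertips sat about 20 mm higher than the stated tool geometry. I went lower, and both levers then snapped over.
- **Lever angles:** triangulating the knobs afterwards gave about 1.04 rad for the left and 1.03 rad for the right. The pass mark is 0.95 rad.
- **Surroundings:** by eye in the last pictures, the feet are down on the moulding. The frame, tape and loupe look unmoved and the mug upright. The card tray was outside the final crops, so I did not check it; the arm passed well above its height.
- **Not measured:** I could not measure the clamping force on the frame directly. The gripper was well clear of everything when I handed in.

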